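Feel two bow wheels for bearing play and tag the worn one

ROBOT

A 7-joint arm with a two-finger parallel gripper is mounted at the origin on the work surface. World frame = base frame: x ahead of the robot, y to its left, z up, the work surface at z = 0. Lengths are in mm, angles in rad, forces in N, time in s.
With the tool pointing down it reaches from about 400 to 875 mm from the base axis. Payload 4.4 kg.
Tool frame: the origin (TCP) lies midway between the tips of the shut fingers; the grasp point (between the pads) lies 19 mm behind it; z points along the fingers, y is the line along which they close (so a half turn about z gives the same grasp; the last joint's range is limited). The gripper opens to 85 mm and grips with 20 to 120 N. Pads are 22 mm wide; open, the fingers measure 114 mm over their backs; the gripper's body (76 mm by 85 mm) begins 54 mm behind the grasp point. The pads swing forward as they close: fully open they stand 13 mm farther back than shut.
Start: joints at [-1.31, 0.628, 0.038, 1.517, -0.027, 0.996, -0.02], TCP at [208.636, 615.621, 231.313] pointing down, gripper open.
Joint ranges: [-3.06, 3.06], [-0.37, 2.12], [-1.25, 1.32], [0.18, 2.47], [-1.1, 4.24], [0.23, 1.98], [-2.94, 2.94]. Speed limits (rad/s): [2.57, 2.57, 3.14, 3.14, 3.14, 3.14, 3.14].

INTERFACE

Orientations are given as [roll, pitch, yaw] about the fixed x, y, z axes, in that order (R = Rz(yaw) Ry(pitch) Rx(roll)).
In Python, from cell import ctrl gives the robot as it stands.
- The arm moves only by the shell command python3 -m handwheel 'ROWS'. ROWS is JSON, a list of rows, each a list of 3 entries, a list of its own where there are three numbers: the turn, a rotation vector about the tool's x, y, z in degrees, then the shift along the tool's x, y, z in m, then the closure, from 0 (fully open) to 1 (shut). A call has 1 to 5 rows; each row shifts and turns the commanded pose from where the row before left it, along the tool's axes as they then stand; what a row does not reach is not made up. A row lasts 1/12 s, in which the tool goes at most 41.7 mm and 7.16 degrees, less where a joint would pass 70% of its speed; a pose out of reach is approached as far as the arm can. A call is refused whole if a number of a shift passes 0.0417 or a number of a turn 7.16, either way. A call with a gripper value outside its range is refused whole. The fingers move at their own pace and stop on an object; the grip force is fixed at half the most. Time passes only in rows, so rows that do not move let the fingers close. It gives the time, the measured TCP pose, the force, the opening and the grip force at its end, in the units of the state.
- ctrl.read_state(): the state, without advancing time (a new reading comes with each control period).
- ctrl.get_image(name): name is "side" or "top"; returns a dict with "pixels" (480x640x3 uint8, red, green, blue), "fx", "fy", "cx", "cy" (pixels), "pose" (4x4, takes a point from camera to world coordinates). Camera axes: x right, y up, looking along -z (the intrinsics and any distortion apply to the point x, -y, -z); pixel columns grow to the right and rows downward; lengths in mm; the calibration is good to about 2 mm. A picture is of the moment at which its call begins. There is no depth.
- ctrl.finish_job(): hands the job in; it is judged then, once.
The state is a dict: "clock": time; "qpos": joint angles; "qd": joint speeds; "tau": joint torques, N m; "eef_pos": TCP position; "tool_rot": TCP orientation; "force": force on the tool from outside, world axes, zero at the start; "torque": the same for the moment, N m; "width": finger opening in mm; "gripper_force": force on a finger pad.
Only numpy, scipy, OpenCV 4.12 (cv2) and the standard library are available. Lean on these libraries where they do the work, as an engineer would, in place of code of your own. Each camera call takes 0.05 s, during which the arm holds its last target. There are 200 camera calls.

TASK

One of the two red bow wheels on the axle stands has a worn bearing. Rock each wheel on its axle by the top of its rim, the robot's left-hand stand first: push it to the robot's left until it pushes back firmly and hold a moment, then the same to the right, gently enough not to overstrain the springy fork; let go so that the worn wheel stays lying over. Then put the orange tag collar over the pin of the stand whose wheel has play, down onto its base, and let go, leaving everything else on the bench where it is.

Things in the scene. Friction and masses are not known exactly. Their poses are not given: they have to be found in the camera images.
- stand_a: Axle stand, fixed; twin of stand_b in look; which is left, and which is worn, is not known. Grey base 240 x 90 x 20 mm; origin on the table under the wheel's centre; base from x -175 to +65 mm; y = axle and rocking direction, to the robot's left. Blue fork: cheeks 22 mm wide in x, 47 mm apart outside, top 100 mm above the table, axle ends 64 mm apart, on a black rubber block.
- a_rim (a point): top of the red wheel's rim on stand_a, mid-thickness, leans with it. Wheel 90 mm across, 12 thick, upright along x, centre 85, top 130 mm above table, spins freely. Pushed sideways at the rim, a sound one resists at once, about 2.5 N/mm; the worn one first flops freely (under 1 N, about 9 mm each way from upright), then resists alike; it stays lying over when let go.
- a_forkhead (a point): centre of the axle in the fork of stand_a, 85 mm above the table. The fork leans (pivot 20 mm above the table) and springs back: this point shifts along the stand's y about 0.24 mm per N pushed at the top rim. A firm push is 5 N or more (aim for 7 to 9); above about 13 N the fork is overstrained.
- a_pin (a point): foot of the upright steel tag pin of stand_a, on the base's top face 20 mm above the table, 130 mm from the wheel's centre towards the robot (stand's -x); pin 10 mm in diameter, 45 mm tall
- stand_b: Axle stand, fixed; twin of stand_a in look; which is left, and which is worn, is not known. Grey base 240 x 90 x 20 mm; origin on the table under the wheel's centre; base from x -175 to +65 mm; y = axle and rocking direction, to the robot's left. Blue fork: cheeks 22 mm wide in x, 47 mm apart outside, top 100 mm above the table, axle ends 64 mm apart, on a black rubber block.
- b_rim (a point): top of the red wheel's rim on stand_b, mid-thickness, leans with it. Wheel 90 mm across, 12 thick, upright along x, centre 85, top 130 mm above table, spins freely. Pushed sideways at the rim, a sound one resists at once, about 2.5 N/mm; the worn one first flops freely (under 1 N, about 9 mm each way from upright), then resists alike; it stays lying over when let go.
- b_forkhead (a point): centre of the axle in the fork of stand_b, 85 mm above the table. The fork leans (pivot 20 mm above the table) and springs back: this point shifts along the stand's y about 0.24 mm per N pushed at the top rim. A firm push is 5 N or more (aim for 7 to 9); above about 13 N the fork is overstrained.
- b_pin (a point): foot of the upright steel tag pin of stand_b, on the base's top face 20 mm above the table, 130 mm from the wheel's centre towards the robot (stand's -x); pin 10 mm in diameter, 45 mm tall
- tag: loose orange collar (tag), 36 mm outside, 18 mm bore, 24 mm tall, 25 g, standing on the table between the stands with its bore upright; origin at the centre of its underside
- spare_wheel: bystander, leave alone: spare red wheel lying flat, 76 mm across, 12 mm thick; origin at the centre of its underside
- glue: bystander, leave alone: blue glue bottle, 28 mm across, 90 mm tall; origin at the centre of its underside
- spanner: bystander, leave alone: steel spanner lying flat, about 160 mm long
- pack_b: bystander, leave alone: cardboard flat pack 100 x 70 x 12 mm; origin at the centre of its underside
- jar: bystander, leave alone: amber jar, 56 mm across, 70 mm tall; origin at the centre of its underside
There are look-alikes about, which are no part of the job. Of the things shaped like the tag, the orange one is meant.

How it is judged (in metres and radians):
On the way, in this order (a step that is already met when the one before it is completed fails the run):
1. the left-hand stand's wheel is pushed firmly over to the robot's left (about 5 N or more at the rim, for 0.2 s) (((world y of stand_a above 0 m and y of a_forkhead in the frame of stand_a above 0.0009 m) or (world y of stand_b above 0 m and y of b_forkhead in the frame of stand_b above 0.0009 m))), for 0.2 s.
2. the left-hand stand's wheel is pushed firmly over to the robot's right (about 5 N or more at the rim, for 0.2 s) (((world y of stand_a above 0 m and y of a_forkhead in the frame of stand_a below -0.0009 m) or (world y of stand_b above 0 m and y of b_forkhead in the frame of stand_b below -0.0009 m))), for 0.2 s.
3. the right-hand stand's wheel is pushed firmly over to the robot's left (about 5 N or more at the rim, for 0.2 s) (((world y of stand_a below 0 m and y of a_forkhead in the frame of stand_a above 0.0009 m) or (world y of stand_b below 0 m and y of b_forkhead in the frame of stand_b above 0.0009 m))), for 0.2 s.
4. the right-hand stand's wheel is pushed firmly over to the robot's right (about 5 N or more at the rim, for 0.2 s) (((world y of stand_a below 0 m and y of a_forkhead in the frame of stand_a below -0.0009 m) or (world y of stand_b below 0 m and y of b_forkhead in the frame of stand_b below -0.0009 m))), for 0.2 s.
5. the tag collar is down over the pin of the stand whose wheel has play (((horizontal distance between tag and a_pin below 0.008 m and z of tag in the frame of stand_a between 0.016 and 0.026 m and (y of a_rim in the frame of stand_a above 0.003 m or y of a_rim in the frame of stand_a below -0.003 m) and y of a_forkhead in the frame of stand_a between -0.0006 and 0.0006 m) or (horizontal distance between tag and b_pin below 0.008 m and z of tag in the frame of stand_b between 0.016 and 0.026 m and (y of b_rim in the frame of stand_b above 0.003 m or y of b_rim in the frame of stand_b below -0.003 m) and y of b_forkhead in the frame of stand_b between -0.0006 and 0.0006 m))), for 0.1 s.
At the end, for the whole second after the job is handed in: The collar rests around the worn stand's pin (centre within 8 mm, underside within 4 mm of the base top), at rest, let go; the worn wheel is left lying over, rim top over 3 mm off upright either way; both forks sprung back upright (axle within 0.6 mm); bystanders within 25 mm of their starts (((horizontal distance between tag and a_pin below 0.008 m and z of tag in the frame of stand_a between 0.016 and 0.026 m and (y of a_rim in the frame of stand_a above 0.003 m or y of a_rim in the frame of stand_a below -0.003 m) and y of a_forkhead in the frame of stand_a between -0.0006 and 0.0006 m) or (horizontal distance between tag and b_pin below 0.008 m and z of tag in the frame of stand_b between 0.016 and 0.026 m and (y of b_rim in the frame of stand_b above 0.003 m or y of b_rim in the frame of stand_b below -0.003 m) and y of b_forkhead in the frame of stand_b between -0.0006 and 0.0006 m)) and linear speed of tag below 0.02 m/s and contact force between the fingers and tag below 0.05 N and y of a_forkhead in the frame of stand_a between -0.0006 and 0.0006 m and y of b_forkhead in the frame of stand_b between -0.0006 and 0.0006 m); the robot touches nothing.
It fails at once if the fork of stand_a is overstrained (more than about 13 N sideways at the rim) (y of a_forkhead in the frame of stand_a above 0.003 m or y of a_forkhead in the frame of stand_a below -0.003 m).
It fails at once if the fork of stand_b is overstrained (more than about 13 N sideways at the rim) (y of b_forkhead in the frame of stand_b above 0.003 m or y of b_forkhead in the frame of stand_b below -0.003 m).
It fails at once if a bystander is moved more than 25 mm (distance of any of spare_wheel, glue, spanner, pack_b, jar from where it was at the start of the episode above 0.025 m).
It also fails if it takes over 70 s, if anything falls off the work surface, if the arm or the gripper's body presses on something with over 40 N, if the wrist force passes 120 N, or if a joint passes its speed limit or range.

## Working session

There is one attempt and no reset: what is moved stays moved. The work goes in short steps, Python scripts to look and compute and a shell command to move; the robot and the scene stay as the last step left them, time stands still between calls to the robot, and variables do not carry over. Pictures are saved under pics/ and viewed, at most 10 in all, crops included, and the job is handed in when it is done.

```bash
mkdir -p pics; ls
python3 - <<'E'
from cell import ctrl
import cv2,numpy as np
for n in("top","side"):
    d=ctrl.get_image(n); cv2.imwrite(f"pics/{n}0.png",d["pixels"][:,:,::-1]); print(n,{k:np.round(d[k],3).tolist() for k in d if k!="pixels"})
s=ctrl.read_state(); print({k:np.round(v,3).tolist() for k,v in s.items()})
E
```

```text
pics
top {'fx': 498.74, 'fy': 498.74, 'cx': 331.266, 'cy': 241.842, 'pose': [[-0.021, 0.985, -0.173, 322.391], [-1.0, -0.021, -0.001, 15.931], [-0.004, 0.173, 0.985, 1373.173], [0.0, 0.0, 0.0, 1.0]]}
side {'fx': 460.226, 'fy': 460.226, 'cx': 310.672, 'cy': 238.339, 'pose': [[0.823, 0.339, -0.457, 41.26], [-0.569, 0.476, -0.671, -755.071], [-0.01, 0.812, 0.584, 736.86], [0.0, 0.0, 0.0, 1.0]]}
{'clock': 0.1, 'qpos': [-1.31, 0.629, 0.038, 1.518, -0.027, 0.996, -0.02], 'qd': [0.002, -0.001, 0.001, -0.002, 0.0, -0.001, 0.0], 'tau': [0.003, -56.453, 1.23, -19.397, 0.011, 0.005, -0.0], 'eef_pos': [208.442, 615.076, 230.472], 'tool_rot': [-3.14, 0.0, 2.815], 'force': [0.249, -0.166, -0.032], 'torque': [-0.064, 0.001, 0.027], 'gripper_force': 0.0, 'width': 85.549}
```

View pics/top0.png

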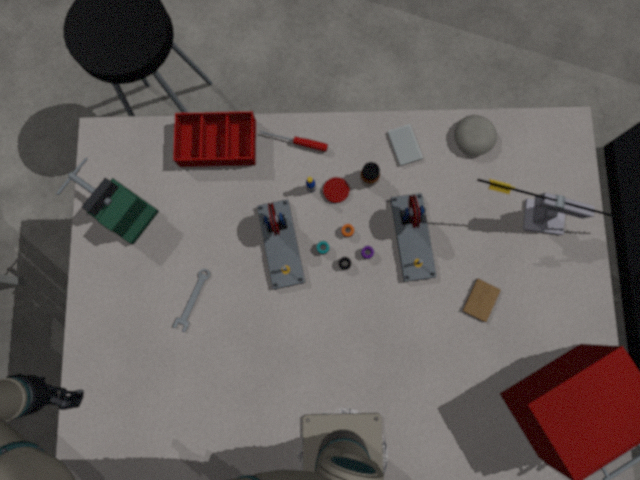

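View pics/side0.png

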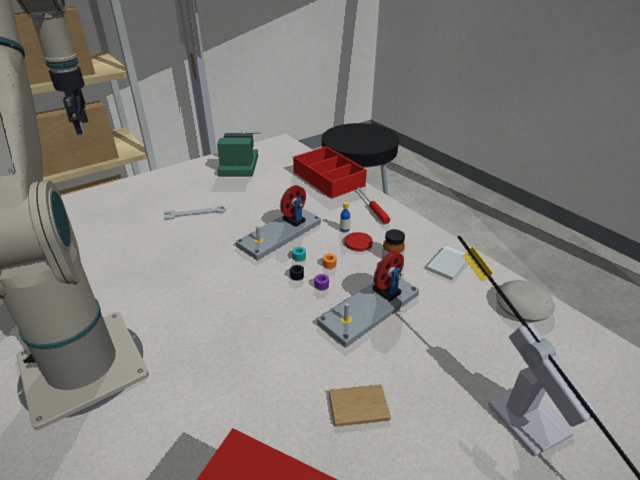

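Top view: left stand about (280,245), right stand about (413,237). There are four collars: orange (348,230), teal (322,248), black (345,263) and purple (368,252). The orange one is meant, so I'll confirm it in a crop.

```bash
cat > h.py <<'E'
import numpy as np, cv2
from cell import ctrl
def ray(d,u,v,z):
    P=np.array(d["pose"]); r=P[:3,:3]@np.array([(u-d["cx"])/d["fx"],-(v-d["cy"])/d["fy"],-1]); o=P[:3,3]
    return (o+r*(z-o[2])/r[2])
def proj(d,p):
    P=np.array(d["pose"]); c=P[:3,:3].T@(np.array(p)-P[:3,3]); return np.array([d["cx"]+d["fx"]*c[0]/-c[2], d["cy"]-d["fy"]*c[1]/-c[2]])
def crop(n,u0,v0,w,h,k,f):
    d=ctrl.get_image(n); i=d["pixels"][v0:v0+h,u0:u0+w,::-1]
    cv2.imwrite(f,cv2.resize(i,None,fx=k,fy=k,interpolation=cv2.INTER_CUBIC)); return d
E
python3 - <<'E'
from h import *
crop("top",245,185,200,112,4,"pics/t1.png")
E
```

```text
(no output)
```

View pics/t1.png

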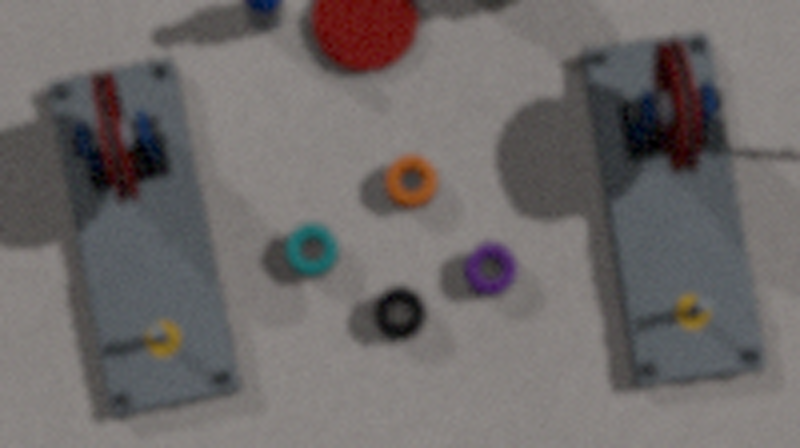

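Crop: orange collar at crop (411,181), the other three are look-alikes. Pin washers at (162,338) and (691,312). Bolt and corner points are usable.

```bash
cat > m.py <<'E'
from h import *
from scipy.optimize import least_squares
d=ctrl.get_image("top"); f=lambda c,z: ray(d,245+c[0]/4-.375,185+c[1]/4-.375,z)[:2]
L={"L":([(48,90),(172,62),(240,385),(100,415)],(162,338)),"R":([(586,52),(708,38),(762,366),(618,388)],(691,312))}
# order: far-left, far-right, near-right, near-left
loc=np.array([(65,45),(65,-45),(-175,-45),(-175,45),(-130,0)],float)
for n,(c,p) in L.items():
    W=np.array([f(q,20) for q in c+[p]])
    def g(t):
        R=np.array([[np.cos(t[2]),-np.sin(t[2])],[np.sin(t[2]),np.cos(t[2])]]); return (loc@R.T+t[:2]-W)
    r=least_squares(lambda t:g(t).ravel(),[500,0,0]); print(n,r.x.round(3),np.degrees(r.x[2]).round(1),g(r.x).round(1).tolist(),"pin",W[4].round(1))
t=f((411,181),24); print("tag top",t.round(1))
for q in [(311,249),(399,313),(490,268)]: print(f(q,24).round(1))
for n,q in dict(spare=(365,22)).items(): print(n,f(q,12).round(1))
for n,u,v,z in [("glue",310,183,90),("jar",370,170,70)]: print(n,ray(d,u,v,z)[:2].round())
E
python3 m.py
```

```text
L [6.12353e+02 1.69093e+02 1.82000e-01] 10.4 [[5.9, 2.0], [3.9, 0.1], [-4.9, 1.7], [-2.9, -5.0], [-2.1, 1.2]] pin [486.6 144.4]
R [ 6.24187e+02 -2.01310e+02  8.80000e-02] 5.1 [[3.6, 2.3], [3.3, -1.6], [-4.9, 1.9], [0.0, -6.9], [-2.1, 4.3]] pin [ 496.8 -217.1]
tag top [591.3 -28.2]
[545.3  41.6]
[499.8 -17.6]
[529.5 -80.6]
spare [708.7   0.8]
glue [708.  70.]
jar [747. -93.]
```

Run:
```python
from h import *
crop("side",230,170,200,150,4,"pics/s1.png")
```

```text
(no output)
```

View pics/s1.png

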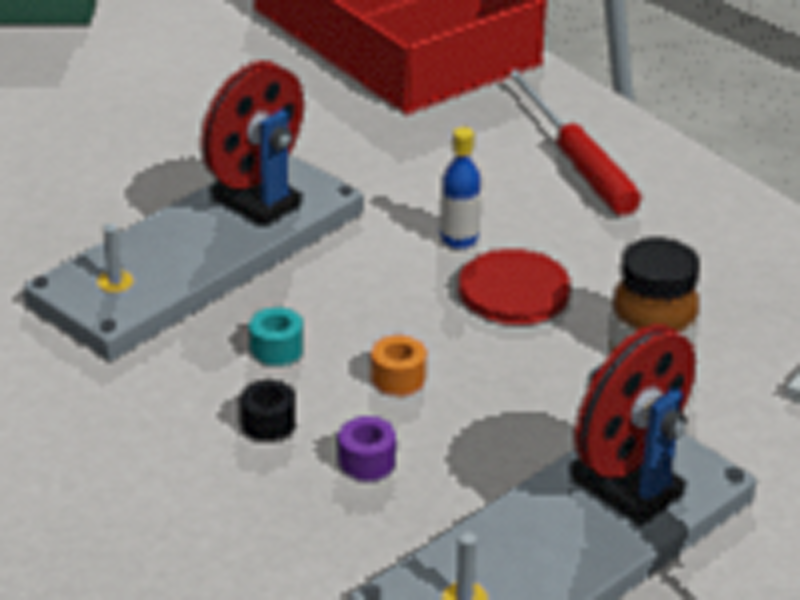

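Side view: both wheels are upright on their stands. Left stand: pin foot crop (114,281), axle end (282,138). Right stand: pin foot (466,592), axle end (674,424). Next I fit both views together.

```bash
cat > m2.py <<'E'
from h import *
from scipy.optimize import least_squares
T=ctrl.get_image("top"); S=ctrl.get_image("side")
ft=lambda c:np.array([245+c[0]/4-.375,185+c[1]/4-.375]); fs=lambda c:np.array([230+c[0]/4-.375,170+c[1]/4-.375])
O={"L":[(T,ft((162,338)),(-130,0,20)),(T,ft((103,75)),(45,0,85)),(T,ft((127,196)),(-45,0,85)),
 (S,fs((114,281)),(-130,0,20)),(S,fs((112,230)),(-130,0,65)),(S,fs((283,138)),(0,-32,85))],
"R":[(T,ft((691,312)),(-130,0,20)),(T,ft((671,42)),(45,0,85)),(T,ft((686,166)),(-45,0,85)),
 (S,fs((466,592)),(-130,0,20)),(S,fs((467,540)),(-130,0,65)),(S,fs((676,424)),(0,-32,85))]}
def w(t,l): c,s=np.cos(t[2]),np.sin(t[2]); return np.array([t[0]+c*l[0]-s*l[1],t[1]+s*l[0]+c*l[1],l[2]])
for n,o in O.items():
    g=lambda t:np.array([proj(d,w(t,l))-p for d,p,l in o])
    r=least_squares(lambda t:g(t).ravel(),[610,0,0.1],x_scale=[10,10,.1]); print(n,r.x.round(3),g(r.x).round(1).tolist(),"pin",w(r.x,(-130,0,20)).round(1),"rim",w(r.x,(0,0,130)).round(1))
r=least_squares(lambda t:np.r_[proj(T,(*t,24))-ft((411,181)),proj(S,(*t,24))-fs((399,352))],[590,-28]);print("tag",r.x.round(1),r.fun.round(1))
E
python3 m2.py
```

```text
L [6.12916e+02 1.69056e+02 1.98000e-01] [[0.3, 0.4], [-0.5, -0.6], [0.2, 1.6], [0.6, -0.2], [-0.2, -1.4], [0.8, 0.3]] pin [485.5 143.5  20. ] rim [612.9 169.1 130. ]
R [ 6.25506e+02 -2.03134e+02  1.07000e-01] [[-0.0, 0.2], [-1.3, -0.2], [0.2, 1.7], [-0.2, 0.7], [0.3, -1.6], [1.6, 0.7]] pin [ 496.3 -217.1   20. ] rim [ 625.5 -203.1  130. ]
tag [590.9 -29.3] [ 0.4  0.1 -0.1 -0.6]
```

Fit: left stand (613,169) with yaw 11.3°, right stand (625.5,-203) with yaw 6.1°, tag (591,-29.3). I'll straddle each wheel with partly open fingers, tool y along the stand's y, so one placement does both pushes.

```bash
python3 -m handwheel '[[[0,0,-6],[0,0,0],0.5],[[0,0,-6],[0,0,0],0.5],[[0,0,-6],[0,0,0],0.5],[[0,0,-6],[0,0,0],0.5],[[0,0,-6],[0,0,0],0.5]]'
python3 -m handwheel '[[[0,0,0],[-0.0206,-0.0345,0],0.5],[[0,0,0],[-0.0206,-0.0345,0],0.5],[[0,0,0],[-0.0206,-0.0345,0],0.5],[[0,0,0],[-0.0206,-0.0345,0],0.5],[[0,0,0],[-0.0206,-0.0345,0],0.5]]'
python3 -m handwheel '[[[0,0,0],[-0.0206,-0.0345,0],0.5],[[0,0,0],[-0.0206,-0.0345,0],0.5],[[0,0,0],[-0.0206,-0.0345,0],0.5],[[0,0,0],[-0.0206,-0.0345,0],0.5],[[0,0,0],[-0.0206,-0.0345,0],0.5]]'
python3 -m handwheel '[[[0,0,0],[-0.0206,-0.0345,0],0.5],[[0,0,0],[-0.0206,-0.0345,0],0.5],[[0,0,0],[-0.0206,-0.0345,0],0.5],[[0,0,0],[-0.0206,-0.0345,0],0.5],[[0,0,0],[-0.0206,-0.0345,0],0.5]]'
```

```text
clock: 0.77
eef_pos: [208.7, 615.6, 231.3]
tool_rot: [-3.142, 0.0, -2.94]
force: [-0.0, 0.3, -0.1]
width: 42.6
gripper_force: 0.0
clock: 1.18
eef_pos: [344.4, 465.0, 231.4]
tool_rot: [3.142, 0.0, -2.945]
force: [1.8, -0.4, 0.5]
width: 42.7
gripper_force: 0.0
clock: 1.6
eef_pos: [479.2, 315.9, 231.5]
tool_rot: [3.141, 0.0, -2.945]
force: [0.1, 0.5, 0.4]
width: 42.7
gripper_force: 0.0
clock: 2.02
eef_pos: [614.0, 166.8, 231.4]
tool_rot: [3.141, 0.0, -2.945]
force: [0.6, 0.0, -0.6]
width: 42.7
gripper_force: 0.0
```

```bash
python3 -m handwheel '[[[0,0,0],[0,0.002,0.04],0.5],[[0,0,0],[0,0,0.04],0.5],[[0,0,0],[0,0,0.025],0.5],[[0,0,0],[0,0,0.015],0.5],[[0,0,0],[0,0,0],0.5]]'
python3 - <<'E'
from h import *
d=crop("side",250,100,100,75,8,"pics/s2.png")
E
```

```text
clock: 2.43
eef_pos: [609.7, 169.5, 107.3]
tool_rot: [-3.141, -0.008, -2.945]
force: [-0.2, 1.5, 0.1]
width: 42.9
gripper_force: 0.0
```

View pics/s2.png

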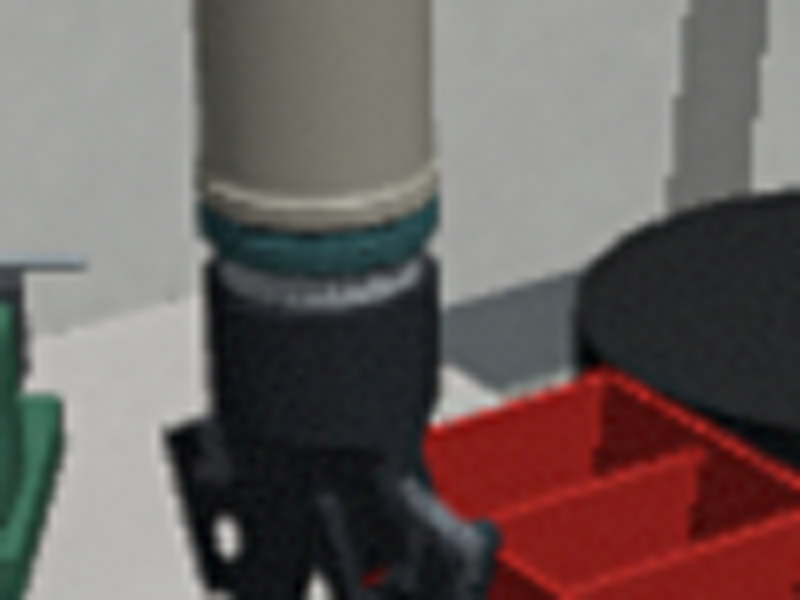

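The crop was too high, but the gripper is over the wheel, which is enough to go on. Pushing left.

```bash
python3 -m handwheel '[[[0,0,0],[0,0.003,0],0.5],[[0,0,0],[0,0.003,0],0.5],[[0,0,0],[0,0.002,0],0.5],[[0,0,0],[0,0,0],0.5],[[0,0,0],[0,0,0],0.5]]'
python3 -m handwheel '[[[0,0,0],[0,0.001,0],0.5],[[0,0,0],[0,0.001,0],0.5],[[0,0,0],[0,0,0],0.5],[[0,0,0],[0,0,0],0.5]]'
```

```text
clock: 2.9
eef_pos: [611.3, 178.9, 112.3]
tool_rot: [3.141, 0.002, -2.944]
force: [-0.7, -0.5, -0.1]
width: 42.8
gripper_force: 0.0
clock: 3.23
eef_pos: [610.5, 180.3, 111.3]
tool_rot: [3.142, 0.0, -2.945]
force: [0.3, -0.8, -0.4]
width: 42.9
gripper_force: 0.0
```

```bash
python3 -m handwheel '[[[0,0,0],[0,0.001,0],0.5],[[0,0,0],[0,0.001,0],0.5],[[0,0,0],[0,0,0],0.5],[[0,0,0],[0,0,0],0.5]]'
```

```text
clock: 3.57
eef_pos: [610.1, 182.4, 111.2]
tool_rot: [3.142, -0.0, -2.945]
force: [-0.1, 0.1, 0.7]
width: 42.6
gripper_force: 0.0
```

```bash
python3 -m handwheel '[[[0,0,0],[0,0.001,0],0.5],[[0,0,0],[0,0,0],0.5],[[0,0,0],[0,0.001,0],0.5],[[0,0,0],[0,0,0],0.5],[[0,0,0],[0,0,0],0.5]]'
```

```text
clock: 3.98
eef_pos: [609.8, 183.9, 111.3]
tool_rot: [-3.141, -0.0, -2.945]
force: [-1.0, -0.8, 0.3]
width: 42.5
gripper_force: 0.3
```

```bash
python3 -m handwheel '[[[0,0,0],[0,0.001,0],0.5],[[0,0,0],[0,0,0],0.5],[[0,0,0],[0,0.001,0],0.5],[[0,0,0],[0,0,0],0.5],[[0,0,0],[0,0,0],0.5]]'
```

```text
clock: 4.4
eef_pos: [609.6, 185.2, 111.3]
tool_rot: [-3.14, -0.0, -2.945]
force: [1.2, -3.6, 0.2]
width: 43.0
gripper_force: 2.0
```

```bash
python3 -m handwheel '[[[0,0,0],[0,0.001,0],0.5],[[0,0,0],[0,0,0],0.5],[[0,0,0],[0,0.0008,0],0.5],[[0,0,0],[0,0,0],0.5],[[0,0,0],[0,0,0],0.5]]'
```

```text
clock: 4.82
eef_pos: [609.4, 185.9, 111.3]
tool_rot: [-3.139, -0.0, -2.946]
force: [1.5, -5.9, 0.4]
width: 42.9
gripper_force: 3.1
```

```bash
python3 -m handwheel '[[[0,0,0],[0,0.001,0],0.5],[[0,0,0],[0,0.0005,0],0.5],[[0,0,0],[0,0,0],0.5],[[0,0,0],[0,0,0],0.5],[[0,0,0],[0,0,0],0.5]]'
```

```text
clock: 5.23
eef_pos: [609.3, 186.5, 111.3]
tool_rot: [-3.138, -0.0, -2.947]
force: [0.7, -8.6, 2.3]
width: 42.5
gripper_force: 3.9
```

```bash
python3 -m handwheel '[[[0,0,0],[0,0,0],0.5],[[0,0,0],[0,0,0],0.5],[[0,0,0],[0,0,0],0.5],[[0,0,0],[0,0,0],0.5]]'
python3 -m handwheel '[[[0,0,0],[0,-0.002,0],0.5],[[0,0,0],[0,-0.004,0],0.5],[[0,0,0],[0,-0.008,0],0.5],[[0,0,0],[0,-0.008,0],0.5],[[0,0,0],[0,-0.006,0],0.5]]'
python3 -m handwheel '[[[0,0,0],[0,-0.002,0],0.5],[[0,0,0],[0,-0.001,0],0.5],[[0,0,0],[0,0,0],0.5],[[0,0,0],[0,0,0],0.5],[[0,0,0],[0,0,0],0.5]]'
```

```text
clock: 5.57
eef_pos: [609.3, 186.4, 111.3]
tool_rot: [-3.138, -0.0, -2.947]
force: [1.0, -6.6, 1.1]
width: 42.7
gripper_force: 3.9
clock: 5.98
eef_pos: [614.2, 161.8, 111.2]
tool_rot: [3.141, 0.0, -2.945]
force: [0.9, -0.1, -0.3]
width: 42.4
gripper_force: 0.0
clock: 6.4
eef_pos: [614.6, 159.7, 111.3]
tool_rot: [3.141, 0.0, -2.944]
force: [0.5, -0.1, 0.3]
width: 42.4
gripper_force: 0.0
```

```bash
python3 -m handwheel '[[[0,0,0],[0,-0.002,0],0.5],[[0,0,0],[0,-0.002,0],0.5],[[0,0,0],[0,0,0],0.5],[[0,0,0],[0,0,0],0.5]]'
python3 -m handwheel '[[[0,0,0],[0,-0.001,0],0.5],[[0,0,0],[0,-0.001,0],0.5],[[0,0,0],[0,0,0],0.5],[[0,0,0],[0,0,0],0.5]]'
```

```text
clock: 6.73
eef_pos: [615.6, 154.8, 111.3]
tool_rot: [-3.141, -0.0, -2.945]
force: [-0.1, 1.2, -1.5]
width: 42.9
gripper_force: 0.0
clock: 7.07
eef_pos: [615.9, 153.4, 111.3]
tool_rot: [3.141, 0.0, -2.945]
force: [-0.3, 1.0, -0.9]
width: 42.9
gripper_force: 0.3
```

```bash
python3 -m handwheel '[[[0,0,0],[0,-0.001,0],0.5],[[0,0,0],[0,-0.001,0],0.5],[[0,0,0],[0,0,0],0.5],[[0,0,0],[0,0,0],0.5]]'
```

```text
clock: 7.4
eef_pos: [616.1, 152.3, 111.4]
tool_rot: [3.14, 0.0, -2.944]
force: [-0.8, 4.0, 1.5]
width: 42.6
gripper_force: 1.9
```

Firm at once from upright, so the left wheel looks sound. Pressing to 8 N.

```bash
python3 -m handwheel '[[[0,0,0],[0,-0.001,0],0.5],[[0,0,0],[0,-0.0008,0],0.5],[[0,0,0],[0,0,0],0.5],[[0,0,0],[0,0,0],0.5],[[0,0,0],[0,0,0],0.5]]'
```

```text
clock: 7.82
eef_pos: [616.3, 151.5, 111.4]
tool_rot: [3.139, 0.0, -2.944]
force: [-0.6, 6.1, 0.1]
width: 42.4
gripper_force: 3.1
```

```bash
python3 -m handwheel '[[[0,0,0],[0,-0.001,0],0.5],[[0,0,0],[0,0,0],0.5],[[0,0,0],[0,0,0],0.5],[[0,0,0],[0,0,0],0.5],[[0,0,0],[0,0,0],0.5]]'
```

```text
clock: 8.23
eef_pos: [616.4, 151.1, 111.4]
tool_rot: [3.138, 0.0, -2.943]
force: [-1.7, 7.6, 0.5]
width: 42.4
gripper_force: 3.6
```

```bash
python3 -m handwheel '[[[0,0,0],[0,0,0],0.5],[[0,0,0],[0,0,0],0.5],[[0,0,0],[0,0.004,0],0.5],[[0,0,0],[0,0.006,0],0.5],[[0,0,0],[0,0.006,0],0.5]]'
python3 -m handwheel '[[[0,0,0],[0,0.001,0],0.5],[[0,0,0],[0,0,-0.03],0.5],[[0,0,0],[0,0,-0.04],0.5],[[0,0,0],[0,0,-0.04],0.5],[[0,0,5.2],[0,0,0],0.5]]'
python3 -m handwheel '[[[0,0,0],[0.0027,-0.037,0],0.5],[[0,0,0],[0.0027,-0.037,0],0.5],[[0,0,0],[0.0027,-0.037,0],0.5],[[0,0,0],[0.0027,-0.037,0],0.5],[[0,0,0],[0.0027,-0.037,0],0.5]]'
python3 -m handwheel '[[[0,0,0],[0.0027,-0.037,0],0.5],[[0,0,0],[0.0027,-0.037,0],0.5],[[0,0,0],[0.0027,-0.037,0],0.5],[[0,0,0],[0.0027,-0.037,0],0.5],[[0,0,0],[0.0027,-0.037,0],0.5]]'
python3 -m handwheel '[[[0,0,0],[0,0,0],0.5],[[0,0,0],[0,0,0],0.5]]'
```

```text
clock: 8.65
eef_pos: [614.0, 162.7, 111.2]
tool_rot: [-3.14, -0.0, -2.946]
force: [-0.5, 0.2, -0.3]
width: 42.7
gripper_force: 0.0
clock: 9.07
eef_pos: [618.5, 165.7, 229.7]
tool_rot: [3.14, 0.014, -3.037]
force: [0.9, -0.4, 1.1]
width: 42.9
gripper_force: 0.0
clock: 9.48
eef_pos: [619.4, -22.9, 221.4]
tool_rot: [-3.14, -0.0, -3.036]
force: [0.5, -0.2, 0.6]
width: 42.7
gripper_force: 0.0
clock: 9.9
eef_pos: [625.2, -208.4, 221.3]
tool_rot: [-3.141, -0.001, -3.036]
force: [0.8, -0.2, 0.6]
width: 42.9
gripper_force: 0.0
clock: 10.07
eef_pos: [624.6, -210.5, 220.9]
tool_rot: [-3.139, -0.001, -3.042]
force: [-0.2, 0.5, -1.2]
width: 42.3
gripper_force: 0.0
```

```bash
python3 -m handwheel '[[[0,0,0],[0,0.0073,0.03],0.5],[[0,0,0],[0,0,0.04],0.5],[[0,0,0],[0,0,0.028],0.5],[[0,0,0],[0,0,0.012],0.5],[[0,0,0],[0,0,0],0.5]]'
python3 -m handwheel '[[[0,0,0],[0,0.004,0],0.5],[[0,0,0],[0,0.004,0],0.5],[[0,0,0],[0,0.002,0],0.5],[[0,0,0],[0,0,0],0.5],[[0,0,0],[0,0,0],0.5]]'
python3 -m handwheel '[[[0,0,0],[0,0.001,0],0.5],[[0,0,0],[0,0.001,0],0.5],[[0,0,0],[0,0,0],0.5],[[0,0,0],[0,0,0],0.5]]'
```

```text
clock: 10.48
eef_pos: [622.9, -196.6, 108.1]
tool_rot: [3.139, -0.006, -3.034]
force: [0.3, -1.9, -0.5]
width: 43.0
gripper_force: 0.0
clock: 10.9
eef_pos: [624.8, -188.3, 112.7]
tool_rot: [-3.141, 0.002, -3.035]
force: [0.4, -1.0, 0.3]
width: 42.8
gripper_force: 0.0
clock: 11.23
eef_pos: [623.8, -186.7, 111.4]
tool_rot: [-3.141, 0.0, -3.036]
force: [-0.4, -0.2, -0.1]
width: 42.8
gripper_force: 0.1
```

```bash
python3 -m handwheel '[[[0,0,0],[0,0.001,0],0.5],[[0,0,0],[0,0.001,0],0.5],[[0,0,0],[0,0,0],0.5],[[0,0,0],[0,0,0],0.5]]'
```

```text
clock: 11.57
eef_pos: [623.6, -184.4, 111.2]
tool_rot: [3.141, -0.0, -3.035]
force: [0.5, 0.1, 0.7]
width: 42.4
gripper_force: 0.1
```

```bash
python3 -m handwheel '[[[0,0,0],[0,0.001,0],0.5],[[0,0,0],[0,0.001,0],0.5],[[0,0,0],[0,0,0],0.5],[[0,0,0],[0,0,0],0.5]]'
```

```text
clock: 11.9
eef_pos: [623.3, -182.3, 111.2]
tool_rot: [3.141, -0.0, -3.035]
force: [-0.2, 0.2, 0.5]
width: 42.8
gripper_force: 0.1
```

Light contact and flopping. Continuing.

```bash
python3 -m handwheel '[[[0,0,0],[0,0.001,0],0.5],[[0,0,0],[0,0.001,0],0.5],[[0,0,0],[0,0,0],0.5],[[0,0,0],[0,0,0],0.5]]'
```

```text
clock: 12.23
eef_pos: [623.2, -180.9, 111.3]
tool_rot: [-3.141, 0.0, -3.036]
force: [-0.1, -1.8, -0.5]
width: 42.3
gripper_force: 0.7
```

```bash
python3 -m handwheel '[[[0,0,0],[0,0.001,0],0.5],[[0,0,0],[0,0.001,0],0.5],[[0,0,0],[0,0,0],0.5],[[0,0,0],[0,0,0],0.5]]'
```

```text
clock: 12.57
eef_pos: [623.0, -179.7, 111.3]
tool_rot: [-3.14, 0.0, -3.036]
force: [0.4, -4.5, -1.1]
width: 42.5
gripper_force: 2.1
```

```bash
python3 -m handwheel '[[[0,0,0],[0,0.001,0],0.5],[[0,0,0],[0,0.001,0],0.5],[[0,0,0],[0,0,0],0.5],[[0,0,0],[0,0,0],0.5],[[0,0,0],[0,0,0],0.5]]'
```

```text
clock: 12.98
eef_pos: [622.8, -178.8, 111.3]
tool_rot: [-3.139, 0.0, -3.037]
force: [1.3, -6.7, -1.5]
width: 42.7
gripper_force: 3.1
```

```bash
python3 -m handwheel '[[[0,0,0],[0,0.001,0],0.5],[[0,0,0],[0,0,0],0.5],[[0,0,0],[0,0,0],0.5],[[0,0,0],[0,0,0],0.5],[[0,0,0],[0,0,0],0.5]]'
```

```text
clock: 13.4
eef_pos: [622.7, -178.4, 111.3]
tool_rot: [-3.138, 0.001, -3.037]
force: [1.4, -6.7, -2.3]
width: 42.5
gripper_force: 3.5
```

```bash
python3 -m handwheel '[[[0,0,0],[0,-0.004,0],0.5],[[0,0,0],[0,-0.008,0],0.5],[[0,0,0],[0,-0.008,0],0.5],[[0,0,0],[0,-0.006,0],0.5],[[0,0,0],[0,-0.004,0],0.5]]'
python3 -m handwheel '[[[0,0,0],[0,-0.003,0],0.5],[[0,0,0],[0,-0.003,0],0.5],[[0,0,0],[0,-0.003,0],0.5],[[0,0,0],[0,-0.002,0],0.5],[[0,0,0],[0,0,0],0.5]]'
python3 -m handwheel '[[[0,0,0],[0,-0.001,0],0.5],[[0,0,0],[0,-0.001,0],0.5],[[0,0,0],[0,0,0],0.5],[[0,0,0],[0,0,0],0.5]]'
```

```text
clock: 13.82
eef_pos: [625.7, -206.0, 111.2]
tool_rot: [3.141, -0.0, -3.036]
force: [-0.6, -0.5, 1.0]
width: 42.5
gripper_force: 0.0
clock: 14.23
eef_pos: [627.0, -216.8, 111.3]
tool_rot: [-3.141, 0.0, -3.036]
force: [0.5, 0.1, 0.6]
width: 42.8
gripper_force: 0.0
clock: 14.57
eef_pos: [627.2, -218.2, 111.3]
tool_rot: [3.142, 0.0, -3.035]
force: [0.2, 0.8, -0.8]
width: 43.0
gripper_force: 0.1
```

```bash
python3 -m handwheel '[[[0,0,0],[0,-0.001,0],0.5],[[0,0,0],[0,-0.001,0],0.5],[[0,0,0],[0,0,0],0.5],[[0,0,0],[0,0,0],0.5]]'
```

```text
clock: 14.9
eef_pos: [627.4, -220.5, 111.3]
tool_rot: [-3.141, 0.0, -3.036]
force: [-0.1, 0.7, -1.0]
width: 42.7
gripper_force: 0.1
```

```bash
python3 -m handwheel '[[[0,0,0],[0,-0.001,0],0.5],[[0,0,0],[0,-0.001,0],0.5],[[0,0,0],[0,0,0],0.5],[[0,0,0],[0,0,0],0.5]]'
```

```text
clock: 15.23
eef_pos: [627.6, -222.5, 111.3]
tool_rot: [-3.141, -0.0, -3.036]
force: [-0.4, -0.0, 0.8]
width: 42.8
gripper_force: 0.1
```

```bash
python3 -m handwheel '[[[0,0,0],[0,-0.001,0],0.5],[[0,0,0],[0,-0.001,0],0.5],[[0,0,0],[0,0,0],0.5],[[0,0,0],[0,0,0],0.5]]'
```

```text
clock: 15.57
eef_pos: [627.8, -224.1, 111.3]
tool_rot: [3.141, -0.0, -3.036]
force: [0.3, 1.1, 0.8]
width: 42.8
gripper_force: 0.4
```

```bash
python3 -m handwheel '[[[0,0,0],[0,-0.001,0],0.5],[[0,0,0],[0,-0.001,0],0.5],[[0,0,0],[0,0,0],0.5],[[0,0,0],[0,0,0],0.5]]'
```

```text
clock: 15.9
eef_pos: [628.0, -225.3, 111.2]
tool_rot: [3.14, -0.0, -3.035]
force: [-1.2, 2.8, 1.1]
width: 42.5
gripper_force: 1.9
```

```bash
python3 -m handwheel '[[[0,0,0],[0,-0.001,0],0.5],[[0,0,0],[0,-0.001,0],0.5],[[0,0,0],[0,0,0],0.5],[[0,0,0],[0,0,0],0.5],[[0,0,0],[0,0,0],0.5]]'
```

```text
clock: 16.32
eef_pos: [628.2, -226.3, 111.2]
tool_rot: [3.139, -0.001, -3.035]
force: [-0.8, 6.6, 1.3]
width: 42.6
gripper_force: 3.2
```

```bash
python3 -m handwheel '[[[0,0,0],[0,-0.001,0],0.5],[[0,0,0],[0,0,0],0.5],[[0,0,0],[0,0,0],0.5],[[0,0,0],[0,0,0],0.5],[[0,0,0],[0,0,0],0.5]]'
```

```text
clock: 16.73
eef_pos: [628.2, -226.7, 111.1]
tool_rot: [3.138, -0.001, -3.034]
force: [-2.7, 7.4, 2.1]
width: 42.6
gripper_force: 3.6
```

Right wheel is worn: it flopped about 9 mm each way before resisting. Letting go and moving over the tag.

```bash
python3 -m handwheel '[[[0,0,0],[0,0,0],0.5],[[0,0,0],[0,0.004,0],0.5],[[0,0,0],[0,0.006,0],0.5],[[0,0,0],[0,0.006,0],0.5],[[0,0,0],[0,0,-0.02],0.5]]'
python3 -m handwheel '[[[0,0,0],[0,0,-0.04],0.5],[[0,0,0],[0,0,-0.04],0.3],[[0,0,0],[0.0032,0.0371,0],0.3],[[0,0,0],[0.0032,0.0371,0],0.3],[[0,0,0],[0.0032,0.0371,0],0.3]]'
python3 -m handwheel '[[[0,0,0],[0.0032,0.0371,0],0.3],[[0,0,0],[0.0032,0.0371,0],0.3],[[0,0,0],[0,0,0],0.3],[[0,0,0],[0,0,0],0.3]]'
python3 - <<'E'
from h import *
d=crop("top",330,175,120,90,6,"pics/t2.png")
S=ctrl.get_image("side")["pixels"][120:345,220:440,::-1]
T=cv2.imread("pics/t2.png")
S=cv2.resize(S,None,fx=2.4,fy=2.4); T=cv2.resize(T,(270,202)); o=np.zeros((540,800,3),np.uint8); o[:540,:528]=S; o[:202,528:798]=T; cv2.imwrite("pics/c3.png",o)
E
```

```text
clock: 17.15
eef_pos: [623.9, -211.8, 127.8]
tool_rot: [3.139, -0.007, -3.035]
force: [-0.6, 0.6, -1.3]
width: 43.1
gripper_force: 0.0
clock: 17.57
eef_pos: [605.5, -104.1, 212.4]
tool_rot: [-3.14, 0.003, -3.038]
force: [1.1, 0.4, -0.1]
width: 60.1
gripper_force: 0.0
clock: 17.9
eef_pos: [591.1, -27.9, 211.6]
tool_rot: [3.142, 0.001, -3.03]
force: [0.1, -1.2, 0.4]
width: 59.6
gripper_force: 0.0
```

View pics/c3.png

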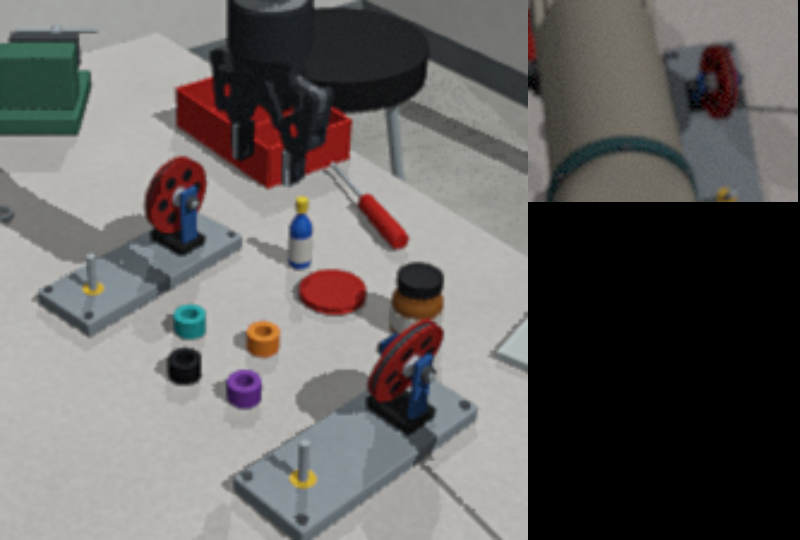

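The right wheel lies over to the right while the left is upright, and the tag is at picture (263,338). Lowering onto the tag.

```bash
python3 -m handwheel '[[[0,0,0],[0,-0.0013,0.04],0.3],[[0,0,0],[0,0,0.04],0.3],[[0,0,0],[0,0,0.04],0.3],[[0,0,0],[0,0,0.03],0.3],[[0,0,0],[0,0,0.02],0.3]]'
python3 -m handwheel '[[[0,0,0],[0,0,0],0.3],[[0,0,0],[0,0,0.015],0.3],[[0,0,0],[0,0,0.012],0.3],[[0,0,0],[0,0,0.006],0.3],[[0,0,0],[0,0,0],0.3]]'
python3 -m handwheel '[[[0,0,0],[0,0,0],0.3],[[0,0,0],[0,0,0],0.3]]'
```

```text
clock: 18.42
eef_pos: [589.5, -34.9, 37.8]
tool_rot: [-3.14, -0.004, -3.039]
force: [0.3, -0.6, 0.2]
width: 59.7
gripper_force: 0.0
clock: 18.83
eef_pos: [590.8, -32.8, 7.7]
tool_rot: [-3.141, -0.001, -3.037]
force: [-0.2, -0.7, -0.2]
width: 59.7
gripper_force: 0.0
clock: 19.0
eef_pos: [592.0, -32.1, 9.2]
tool_rot: [-3.141, 0.001, -3.036]
force: [0.3, 0.8, -0.7]
width: 59.8
gripper_force: 0.0
```

```bash
python3 -m handwheel '[[[0,0,0],[0.001,0.0028,0.003],0.3],[[0,0,0],[0,0,0.003],0.3],[[0,0,0],[0,0,0],0.45],[[0,0,0],[0,0,0],0.55],[[0,0,0],[0,0,0],0.6]]'
python3 -m handwheel '[[[0,0,0],[0,0,0],0.75],[[0,0,0],[0,0,0],0.75],[[0,0,0],[0,0,0],0.75],[[0,0,0],[0,0,0],0.75]]'
python3 -m handwheel '[[[0,0,0],[0,0,-0.01],0.75],[[0,0,0],[0,0,-0.03],0.75],[[0,0,0],[0,0,-0.03],0.75],[[0,0,0],[0,0,-0.02],0.75],[[0,0,0],[0,0,0],0.75]]'
python3 -m handwheel '[[[0,0,0],[0,0,0],0.75],[[0,0,0],[0,0,0],0.75]]'
python3 - <<'E'
from h import *
d=crop("side",290,190,120,90,5,"pics/s4.png")
E
```

```text
clock: 19.42
eef_pos: [590.0, -29.1, 2.5]
tool_rot: [3.142, -0.0, -3.035]
force: [-1.4, 0.1, 0.5]
width: 34.9
gripper_force: 32.8
clock: 19.75
eef_pos: [590.0, -29.2, 2.7]
tool_rot: [3.142, 0.0, -3.036]
force: [-0.7, 0.6, 5.6]
width: 33.5
gripper_force: 59.5
clock: 20.17
eef_pos: [593.2, -29.4, 97.0]
tool_rot: [-3.14, 0.008, -3.036]
force: [0.3, -0.3, -0.6]
width: 33.6
gripper_force: 59.8
clock: 20.33
eef_pos: [589.5, -29.3, 92.0]
tool_rot: [3.142, -0.001, -3.036]
force: [-0.7, 0.2, -0.9]
width: 33.9
gripper_force: 59.8
```

View pics/s4.png

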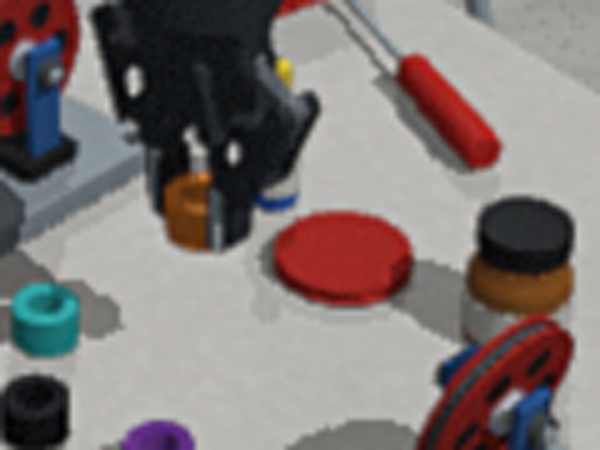

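Tag is held and level. Moving over the right pin.

```bash
python3 -m handwheel '[[[0,0,0],[0.0188,-0.0295,0],0.75],[[0,0,0],[0.0188,-0.0295,0],0.75],[[0,0,0],[0.0188,-0.0295,0],0.75]]'
python3 -m handwheel '[[[0,0,0],[0.0188,-0.0295,0],0.75],[[0,0,0],[0.0188,-0.0295,0],0.75],[[0,0,0],[0.0188,-0.0295,0],0.75],[[0,0,0],[0,0,0],0.75],[[0,0,0],[0,0,0],0.75]]'
python3 -m handwheel '[[[0,0,0],[0,0,0],0.75],[[0,0,0],[0,0,0],0.75]]'
python3 - <<'E'
from h import *
d=crop("side",315,255,64,75,8,"pics/s5.png")
p=ctrl.read_state()["eef_pos"]; print(np.round(p,1))
for q in [(496.3,-217.1,20),(496.3,-217.1,65),(p[0],p[1],p[2]-2.7),(p[0],p[1],p[2]+21.3)]: print((proj(d,q)-[315,255])*8+3.5)
u=proj(d,(496.3,-217.1,65)); print([(proj(d,(496.3+a,-217.1+b,65))-u)*8 for a,b in((1,0),(0,1))])
E
```

```text
clock: 20.63
eef_pos: [541.8, -123.3, 90.8]
tool_rot: [3.141, -0.003, -3.033]
force: [0.7, -1.1, -0.4]
width: 33.9
gripper_force: 59.8
clock: 21.05
eef_pos: [494.2, -219.8, 91.1]
tool_rot: [3.141, -0.003, -3.041]
force: [0.7, 1.1, 0.2]
width: 33.9
gripper_force: 59.8
clock: 21.22
eef_pos: [497.0, -215.4, 91.7]
tool_rot: [3.14, -0.0, -3.033]
force: [-0.5, 1.1, -1.2]
width: 33.7
gripper_force: 59.8
[ 497.1 -215.3   91.8]
[250.75334545 509.77235319]
[256.74335015 387.37970403]
[258.21761046 313.69587582]
[261.61478267 243.62873463]
[array([ 3.0125589 , -1.54270304]), array([-2.37692333, -2.18260696])]
```

View pics/s5.png

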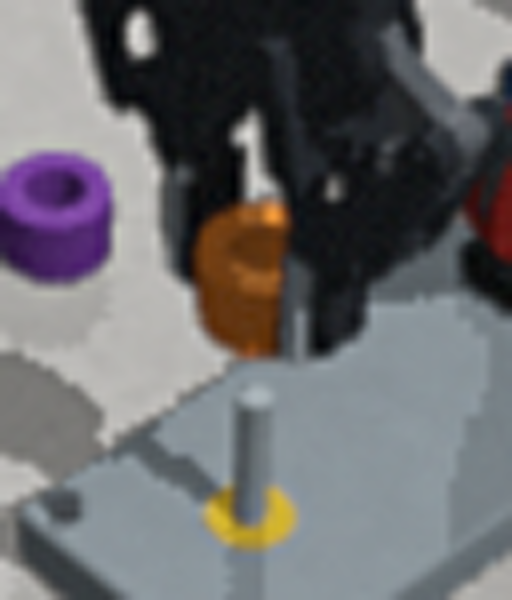

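Pin foot at (251,517) and top at (254,392); the collar's bore is about (255,245), almost above the pin. Small correction, then down with a force check.

```bash
python3 -m handwheel '[[[0,0,0],[0,-0.0024,0.01],0.75],[[0,0,0],[0,0,0.01],0.75],[[0,0,0],[0,0,0],0.75],[[0,0,0],[0,0,0],0.75],[[0,0,0],[0,0,0],0.75]]'
python3 -m handwheel '[[[0,0,0],[0,0,0.005],0.75],[[0,0,0],[0,0,0.005],0.75],[[0,0,0],[0,0,0.0],0.75],[[0,0,0],[0,0,0],0.75]]'
```

```text
clock: 21.68
eef_pos: [496.7, -219.2, 71.9]
tool_rot: [3.141, -0.001, -3.035]
force: [0.3, -0.0, 0.0]
width: 33.9
gripper_force: 59.8
clock: 22.02
eef_pos: [496.5, -219.4, 62.0]
tool_rot: [3.141, -0.001, -3.036]
force: [0.3, 0.4, -0.2]
width: 34.0
gripper_force: 59.8
```

```bash
python3 -m handwheel '[[[0,0,0],[0,0.0015,0.003],0.75],[[0,0,0],[0,0,0.01],0.75],[[0,0,0],[0,0,0.01],0.75],[[0,0,0],[0,0,0],0.75],[[0,0,0],[0,0,0],0.75]]'
python3 -m handwheel '[[[0,0,0],[0,0,0.008],0.75],[[0,0,0],[0,0,0.005],0.75],[[0,0,0],[0,0,0],0.75],[[0,0,0],[0,0,0],0.75]]'
```

```text
clock: 22.43
eef_pos: [495.9, -217.7, 38.2]
tool_rot: [3.141, -0.002, -3.035]
force: [-0.3, 0.4, -0.9]
width: 34.0
gripper_force: 59.8
clock: 22.77
eef_pos: [496.3, -217.9, 25.9]
tool_rot: [3.141, -0.001, -3.036]
force: [0.8, 0.2, 0.4]
width: 34.0
gripper_force: 59.8
```

```bash
python3 -m handwheel '[[[0,0,0],[0,0,0.002],0.75],[[0,0,0],[0,0,0],0.75],[[0,0,0],[0,0,0],0.6],[[0,0,0],[0,0,0],0.4],[[0,0,0],[0,0,0],0.3]]'
python3 -m handwheel '[[[0,0,0],[0,0,0],0.3],[[0,0,0],[0,0,0],0.3],[[0,0,0],[0,0,0],0.3]]'
python3 -m handwheel '[[[0,0,0],[0,0,-0.01],0.3],[[0,0,0],[0,0,-0.03],0.3],[[0,0,0],[0,0,-0.04],0.3],[[0,0,0],[0,0,-0.04],0.3],[[0,0,0],[0,0,-0.04],0.3]]'
python3 -m handwheel '[[[0,0,0],[0,0.03,0],0.3],[[0,0,0],[0,0.04,0],0.3],[[0,0,0],[0,0.04,0],0.3],[[0,0,0],[0,0,0],0.3],[[0,0,0],[0,0,0],0.3]]'
python3 - <<'E'
from h import *
crop("side",305,235,128,105,6,"pics/s6.png")
E
```

```text
clock: 23.18
eef_pos: [496.8, -218.1, 24.5]
tool_rot: [-3.141, 0.0, -3.036]
force: [-0.8, -1.4, -0.2]
width: 57.1
gripper_force: 0.0
clock: 23.43
eef_pos: [496.7, -218.1, 24.4]
tool_rot: [-3.142, 0.0, -3.036]
force: [0.2, 0.0, 0.6]
width: 59.8
gripper_force: 0.0
clock: 23.85
eef_pos: [496.1, -217.8, 186.6]
tool_rot: [3.141, -0.0, -3.035]
force: [0.4, -0.3, -0.8]
width: 59.8
gripper_force: 0.0
clock: 24.27
eef_pos: [485.0, -105.8, 185.2]
tool_rot: [3.141, 0.001, -3.03]
force: [-0.4, -1.3, 0.4]
width: 59.4
gripper_force: 0.0
```

View pics/s6.png

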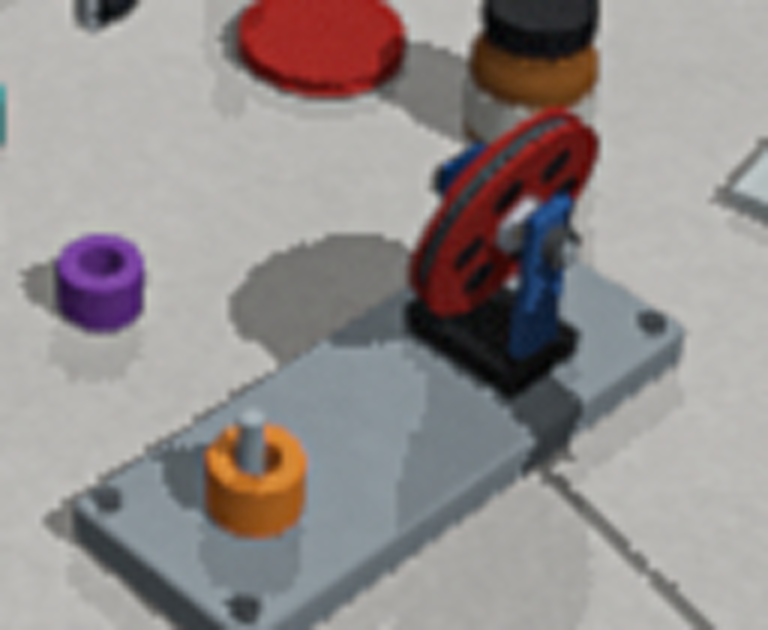

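The orange collar sits flat on the base around the pin at (255,480), and the wheel still lies over to the right. Handing in.

```bash
python3 -c "from cell import ctrl; print(ctrl.finish_job())"
```

```text
the job is handed in; nothing more can be done
None
```

The right-hand stand's wheel is the worn one (about 9 mm of free play each way, the left resisted at once); it is left lying over, with the orange collar down over that stand's pin, and the job is handed in (no verdict came back).

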